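# Push a vial carrier home down the sample changer's loading lane

## Task

Square up the filled vial carrier that stands askew on the open front of the metal loading deck, and push it down the lane between the two guide rails until it is fully home against the end stop. Neither the carrier nor the robot may touch either rail. Only push the carrier, with the fingertips or the outside of the fingers, on its flat sides: do not lift or tip it, do not touch the vials in it, and leave everything else standing where it is.

Things in the scene. Friction and masses are not known exactly. Their poses are not given: they have to be found in the camera images.
- carrier: the filled vial carrier, a loose white plastic box 90 x 90 mm and 50 mm tall, flat upright sides, about 0.5 kg; 16 small capped vials stick up 13 mm out of its top (the outermost ones 12 mm in from the sides). Origin: centre of its underside; x and y normal to its sides, z up. It starts on the open front of the deck, up to 20 mm off the lane's centre line and turned up to 0.2 rad, at friction about that of plastic on metal: it stays where a push leaves it
- vials: the 16 vials fixed in the carrier's top; origin: centre of the carrier's top face, 50 mm above the carrier's origin; not to be touched
- lane: the loading deck, a fixed dark steel plate 320 mm long (x) and 150 mm wide (y), its top 12 mm above the table. Origin: centre of its underside on the table; x points along the lane, away from the robot, from the open front to the end stop, y to the left across it, z up. From x = -160 mm to -20 mm the deck is open, without rails; the rails run from x = -20 mm to 137 mm; the end stop (an aluminium cross bar 126 mm wide, 30 mm above the deck) has its face at x = 137 mm
- rail_left: left guide rail (lane's +y side), aluminium bar 157 mm long, 8 mm thick, 22 mm tall above the deck, fixed to it. Origin: centre of its underside. The clear lane between the two rails' inner faces is 110 mm wide (y = -55 to 55 mm in the deck's frame), so the carrier has 10 mm to spare at either side
- rail_right: right guide rail (lane's -y side), like the left one
- lane_mouth (a point): point on the deck's top, on the lane's centre line, where the rails begin; axes as the deck's
- lane_home (a point): point on the deck's top, on the lane's centre line, 45 mm before the face of the end stop: where the carrier's origin is when it is fully home; axes as the deck's
- empty_rack: bystander: empty white rack 80 x 80 x 45 mm on the table to the left of the rails (lane's +y side); origin: centre of its underside
- amber_bottle: bystander: amber glass bottle, 60 mm across, 125 mm tall, on the table to the right of the rails; origin: centre of its underside
- seal_jar: bystander: small white jar, 52 mm across, 60 mm tall, on the table close to the left rail; origin: centre of its underside
- vial_a: bystander: amber vial 22 mm across, 42 mm tall, on the table to the right of the deck's open front; origin: centre of its underside
- vial_b: bystander: amber vial like vial_a, to the left of the deck's open front
- beaker: bystander: beaker 68 mm across, 85 mm tall, far right; origin: centre of its underside
- cap_box: bystander: cardboard box 90 x 120 x 45 mm, far right; origin: centre of its underside
- screwdriver: bystander: screwdriver lying on the table, far left

How it is judged:
On the way:
1. the carrier has entered the lane: it stands with its middle past the rails' beginning, between the rails (x of carrier in the frame of lane_mouth above 0 m and y of carrier in the frame of lane_home between -0.011 and 0.011 m), for 0.05 s.
At the end, for the whole second after the job is handed in: the carrier rests flat on the deck between the rails, its leading side within 5 mm of the end stop, at rest, and lies within 11 mm of the centre line (touching neither rail) and within 0.2 rad of the lane's direction (x of carrier in the frame of lane_home between -0.005 and 0.004 m and y of carrier in the frame of lane_home between -0.011 and 0.011 m and z of carrier in the frame of lane_home between -0.004 and 0.004 m and angle between carrier's own z axis and vertical below 0.05 rad and angle between the x axis of carrier and the x axis of lane, either way round below 0.2 rad and linear speed of carrier below 0.01 m/s).
It fails at once if a guide rail is touched by the carrier or the robot (contact force between any of rail_left, rail_right and anything else above 0.2 N).
It fails at once if the vials in the carrier are touched (contact force between vials and anything else above 0.3 N).
It fails at once if the carrier is lifted (more than 8 mm off the deck) or falls off it (z of carrier in the frame of lane_home above 0.008 m or z of carrier in the frame of lane_home below -0.006 m).
It fails at once if the carrier is tipped (more than 0.15 rad) (angle between carrier's own z axis and vertical above 0.15 rad).
It fails at once if a bystander is moved by more than 15 mm or knocked over (distance of any of empty_rack, amber_bottle, seal_jar, vial_a, vial_b, beaker, cap_box, screwdriver from where it was at the start of the episode above 0.015 m or angle between any of empty_rack, amber_bottle, seal_jar, vial_a, vial_b, beaker, cap_box's own z axis and vertical above 0.4 rad).
It also fails if it takes over 64 s, if anything falls off the work surface, if the arm or the gripper's body presses on something with over 40 N, if the wrist force passes 120 N, or if a joint passes its speed limit or range.

## Robot

A 6-joint arm with a two-finger parallel gripper is mounted at the origin on the work surface. World frame = base frame: x ahead of the robot, y to its left, z up, the work surface at z = 0. Lengths are in m, angles in rad, forces in N, time in s.
With the tool pointing down it reaches from about 0.35 to 1 m from the base axis. Payload 7.1 kg.
Tool frame: the origin (TCP) lies between the finger pads; the fingertips stand 22 mm ahead of it and the grasp point (between the pads) lies 3 mm ahead of it; x points along the fingers, y is the direction in which the jaws open and shut, and the axes are right-handed (so a half turn about x gives the same grasp; the last joint's range is limited). The gripper opens to 85 mm and grips with 20 to 120 N. Pads are 22 mm wide; open, the fingers measure 114 mm over their backs; the gripper's body (76 mm by 85 mm) begins 54 mm behind the grasp point. The pads swing forward as they close: fully open they stand 13 mm farther back than shut.
Start: joints at [-0.019, 0.423, 1.63, -0, 1.089, -0.019], TCP at [0.625, 0, 0.253] pointing down, gripper open.
Joint ranges: [-3, 3], [-0.9, 2.11], [0.09, 2.58], [-1.31, 4.45], [0.11, 2.69], [-2.54, 2.54]. Speed limits (rad/s): [2.39, 2.39, 3.01, 3.14, 3.14, 3.14].

## Interface

Orientations are given as a rotation vector (axis times angle).
In Python, from rig import manip gives the robot as it stands. The module is installed in compiled form; this text tells all that it offers. Calls block until the motion is done:
- manip.move_to(position, orientation): joint-space move of the TCP to a pose.
- manip.servo_line(position, orientation=None, rate=0.15): straight line of the TCP; orientation=None keeps the orientation; rate is the mean speed in m/s.
- manip.set_joints(angles): joint-space move.
- manip.command_gripper(opening, f_grip=None): finger opening in m; f_grip is the grip in N (None keeps the last); returns when the fingers have stopped.
- manip.hold(seconds).
- manip.solve_ik(position, orientation): joint angles nearest the present ones, or None.
- manip.camera(name): name is "scene" or "side" or "wrist"; returns a dict with "image" (400x640x3 uint8, red, green, blue), "fx", "fy", "cx", "cy" (pixels), "cam_to_world" (4x4, takes a point from camera to world coordinates); the wrist camera has in their place "mount" (4x4, takes a point from camera to tool coordinates, whose origin is the TCP and whose axes are the tool frame's). Camera axes: x right, y down, z forward; pixel columns grow to the right and rows downward; lengths in m; the calibration is good to about 2 mm. The wrist camera is an equidistant fisheye: a pixel r from the principal point sees the ray r / f radians off the axis. A picture is of the moment at which its call begins: read the wrist's pose just before it. There is no depth.
A pose or a line that the arm cannot do raises manip.IKError and nothing moves.
- manip.sign_off(): hands the job in, once; it reports no verdict.
Readings, each from a call of its own:
- manip.get_time(): time.
- manip.get_joint_positions(): joint angles.
- manip.get_joint_vel(): joint speeds.
- manip.get_tau(): joint torques, N m.
- manip.get_position(): TCP position.
- manip.get_ee_rot(): TCP orientation.
- manip.get_contact_force(): force on the tool from outside, world axes, zero at the start.
- manip.get_torque(): the same for the moment, N m.
- manip.get_width(): finger opening in m.
Only numpy, scipy, OpenCV 4.12 (cv2) and the standard library are available. Lean on these libraries where they do the work, as an engineer would, in place of code of your own. Each camera call takes 0.05 s, during which the arm holds its last target.

## Working session

There is one attempt and no reset: what is moved stays moved. The work goes in short steps, each a Python script; the robot and the scene stay as the last script left them, time stands still between calls to the robot, and variables do not carry over. Pictures are saved under pics/ and viewed, and the job is handed in when it is done.

```bash
mkdir -p pics; python3 - <<'E'
from rig import manip
import cv2,numpy as np
print(manip.get_time(),manip.get_position(),manip.get_ee_rot(),manip.get_width())
for n in ["scene","side","wrist"]:
    c=manip.camera(n); cv2.imwrite(f"pics/{n}0.png",c["image"][:,:,::-1])
    print(n,c["fx"],c["fy"],c["cx"],c["cy"]); print(np.round(c.get("cam_to_world",c.get("mount")),4).tolist())
E
```

```text
0.0 [6.24462607e-01 4.33103461e-05 2.52521042e-01] [ 1.20843464  1.21039603 -1.21033593] 0.08591933489156674
scene 394.4840953508002 394.4840953508002 321.0192858311364 194.92498853007967
[[0.6304, 0.6376, -0.4428, 1.134], [0.7762, -0.5267, 0.3466, -0.4723], [-0.0122, -0.5622, -0.8269, 1.1906], [0.0, 0.0, 0.0, 1.0]]
side 425.265202232206 425.265202232206 317.8300535757022 197.4728634274762
[[-0.9812, -0.1274, 0.1447, 0.3904], [-0.1917, 0.5655, -0.8022, 0.874], [0.0204, -0.8148, -0.5793, 0.7031], [0.0, 0.0, 0.0, 1.0]]
wrist 309.70691628693146 309.70691628693146 322.27615921892345 199.56320188285764
[[0.001, -0.295, 0.9555, -0.1216], [1.0, 0.0009, -0.0008, 0.0005], [-0.0006, 0.9555, 0.295, -0.0755], [0.0, 0.0, 0.0, 1.0]]
```

View pics/scene0.png

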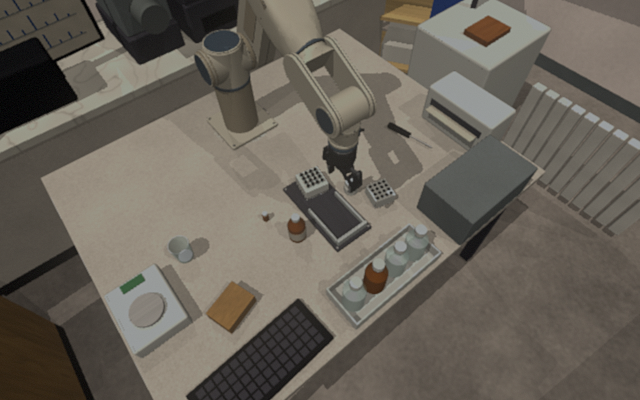

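View pics/side0.png

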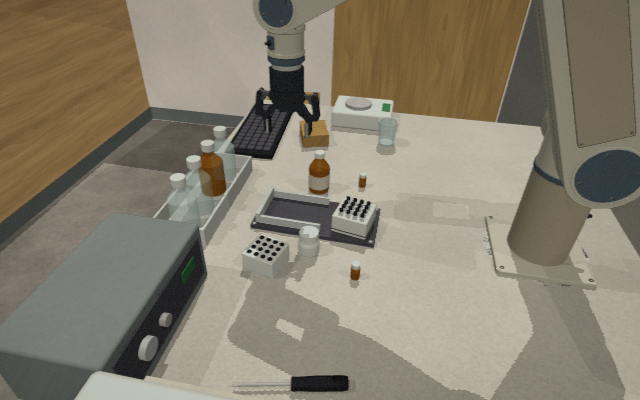

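View pics/wrist0.png

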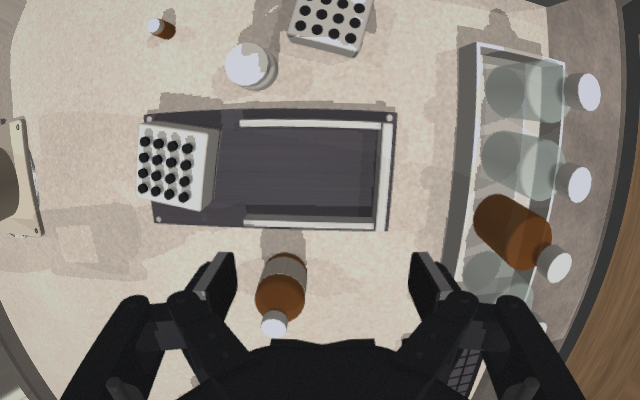

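```bash
cat > h.py <<'E'
from rig import manip
import cv2,numpy as np
from scipy.spatial.transform import Rotation as Ro
def grab(name="wrist"):
    p=np.array(manip.get_position());R=Ro.from_rotvec(manip.get_ee_rot()).as_matrix()
    c=manip.camera(name)
    if name=="wrist":
        T=np.eye(4);T[:3,:3]=R;T[:3,3]=p;T=T@np.array(c["mount"])
    else: T=np.array(c["cam_to_world"])
    return dict(im=c["image"][:,:,::-1].copy(),T=T,f=c["fx"],cx=c["cx"],cy=c["cy"],fish=name=="wrist")
def proj(c,P):
    P=np.asarray(P,float);Q=(P-c["T"][:3,3])@c["T"][:3,:3]
    if c["fish"]:
        rr=np.hypot(Q[...,0],Q[...,1]);th=np.arctan2(rr,Q[...,2]);s=c["f"]*th/np.maximum(rr,1e-9)
    else: s=c["f"]/Q[...,2]
    return np.stack([c["cx"]+s*Q[...,0],c["cy"]+s*Q[...,1]],-1)
def ortho(c,z,x0,x1,y0,y1,s=0.0005):
    # image: right=+x world, up=+y world
    xs=np.arange(x0,x1,s);ys=np.arange(y1,y0,-s)
    X,Y=np.meshgrid(xs,ys);uv=proj(c,np.stack([X,Y,np.full_like(X,z)],-1)).astype(np.float32)
    return cv2.remap(c["im"],uv[...,0],uv[...,1],cv2.INTER_CUBIC)
def box(L,W,z,x,y,a):
    q=np.array([[1,1],[-1,1],[-1,-1],[1,-1]])*[L/2,W/2];ca,sa=np.cos(a),np.sin(a)
    q=q@np.array([[ca,sa],[-sa,ca]])+[x,y];return np.c_[q,np.full(4,z)]
E
python3 - <<'E'
from h import *
c=grab()
print(c["T"].round(3).tolist())
import pickle;pickle.dump(c,open("w0.pkl","wb"))
for z,n in((.012,"d"),(.062,"t")):
    o=ortho(c,z,.40,.80,.0,.25,s=.0005);cv2.imwrite(f"pics/ortho_{n}.png",o);print(o.shape)
E
```

```text
[[1.0, 0.001, -0.002, 0.625], [0.001, -0.955, -0.295, 0.075], [-0.002, 0.295, -0.955, 0.374], [0.0, 0.0, 0.0, 1.0]]
(500, 800, 3)
(500, 800, 3)
```

View pics/ortho_d.png

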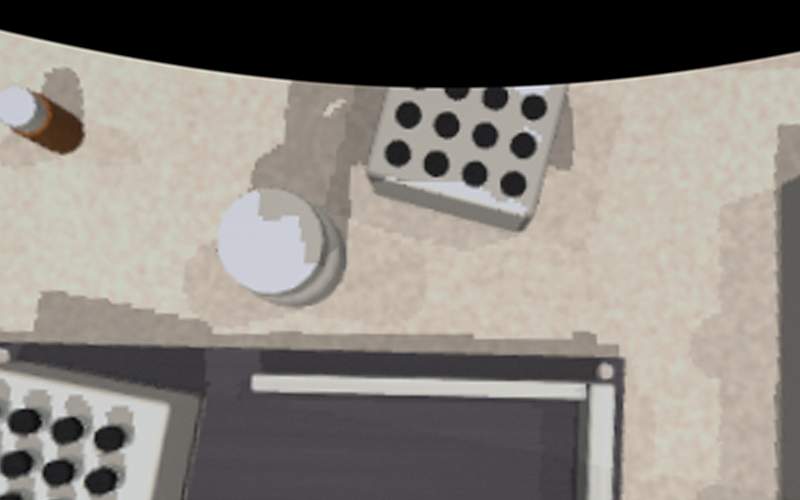

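View pics/ortho_t.png

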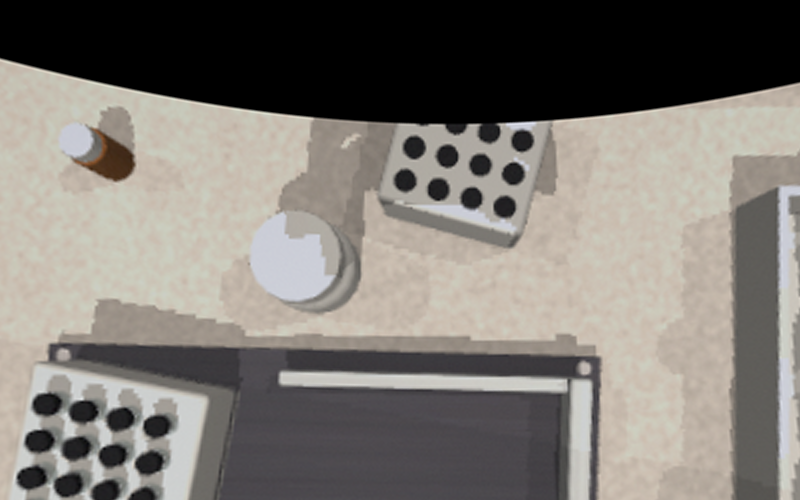

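```bash
python3 - <<'E'
from h import *
import pickle;c=pickle.load(open("w0.pkl","rb"))
for z,n in((.012,"d"),(.062,"t")):
    o=ortho(c,z,.36,.74,-.09,.11,s=.0005);o=cv2.convertScaleAbs(o,alpha=1.3,beta=20);cv2.imwrite(f"pics/ortho2_{n}.png",o)
E
```

```text
(no output)
```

View pics/ortho2_d.png

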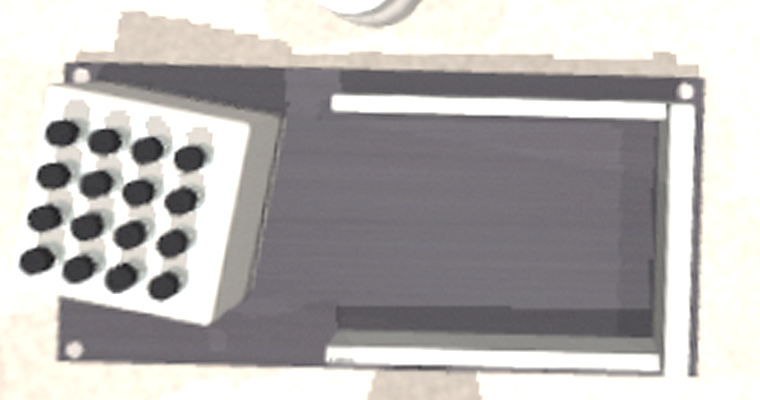

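View pics/ortho2_t.png

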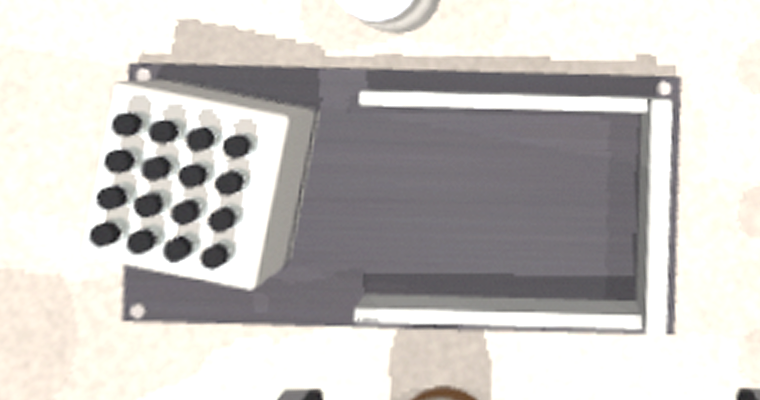

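```bash
cat >> h.py <<'E'
LANE=np.array([.5505,.00025,-.025])
def l2w(p,z=0):
    x,y,a=LANE;p=np.atleast_2d(p);ca,sa=np.cos(a),np.sin(a)
    return np.c_[x+ca*p[:,0]-sa*p[:,1],y+sa*p[:,0]+ca*p[:,1],np.full(len(p),z)]
def w2l(p):
    x,y,a=LANE;p=np.atleast_2d(p)[:,:2]-[x,y];ca,sa=np.cos(a),np.sin(a)
    return np.c_[ca*p[:,0]+sa*p[:,1],-sa*p[:,0]+ca*p[:,1]]
def overlay(c,car,fn,crop=None,up=2):
    # car: lane-frame x,y,yaw
    im=cv2.convertScaleAbs(c["im"],alpha=1.2,beta=15)
    u0,v0,u1,v1=crop or (0,0,640,400)
    im=cv2.resize(im[v0:v1,u0:u1],None,fx=up,fy=up,interpolation=cv2.INTER_CUBIC)
    def poly(P,col):
        n=np.concatenate([np.linspace(P[i],P[(i+1)%len(P)],12) for i in range(len(P))])
        q=((proj(c,n)-[u0,v0]+.5)*up*8).astype(np.int32);cv2.polylines(im,[q],True,col,1,cv2.LINE_AA,3)
    rect=lambda xa,xb,ya,yb,z:l2w([[xa,ya],[xb,ya],[xb,yb],[xa,yb]],z)
    poly(rect(-.16,.16,-.075,.075,.012),(0,255,255))
    for s in(-1,1):poly(rect(-.02,.137,s*.055,s*.063,.034),(0,0,255));
    poly(rect(.137,.137+.012,-.063,.063,.042),(255,0,255))
    b=box(.09,.09,0,*car)[:,:2];poly(l2w(b,.062),(0,255,0));poly(l2w(b,.012),(255,128,0))
    cv2.imwrite(fn,im)
def unproj(c,uv,z):
    d=(np.array(uv,float)-[c["cx"],c["cy"]]);r=np.hypot(*d)
    if c["fish"]: th=r/c["f"];v=np.r_[np.sin(th)*d/r,np.cos(th)]
    else: v=np.r_[d/c["f"],1]
    v=c["T"][:3,:3]@v;o=c["T"][:3,3];return o+v*(z-o[2])/v[2]
E
python3 - <<'E'
from h import *
import pickle;c=pickle.load(open("w0.pkl","rb"))
car=(-.0972,.0146,-.172)
overlay(c,car,"pics/ov_w.png",(120,90,420,250),2.6)
s=grab("side");pickle.dump(s,open("s0.pkl","wb"));overlay(s,car,"pics/ov_s.png",(240,130,400,290),3.7)
print("bottle cap",unproj(c,(274,325),.125),"vialb cap",unproj(c,(152,26),.042),"jar",unproj(c,(244,64),.06))
print("side: bottle cap",unproj(s,(320,155),.125),"vialb",unproj(s,(355,266),.042),"jar",unproj(s,(309,231),.06), "viala",unproj(s,(362,176),.042))
E
```

```text
bottle cap [ 0.57471551 -0.13797842  0.125     ] vialb cap [0.42470571 0.18571856 0.042     ] jar [0.54520905 0.12215173 0.06      ]
side: bottle cap [ 0.56733714 -0.12413618  0.125     ] vialb [0.42617501 0.19527353 0.042     ] jar [0.54516501 0.12149024 0.06      ] viala [ 0.45105216 -0.1749691   0.042     ]
```

View pics/ov_w.png

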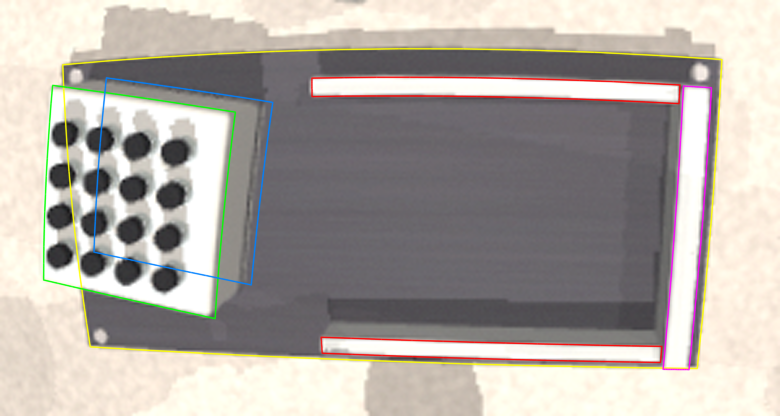

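View pics/ov_s.png

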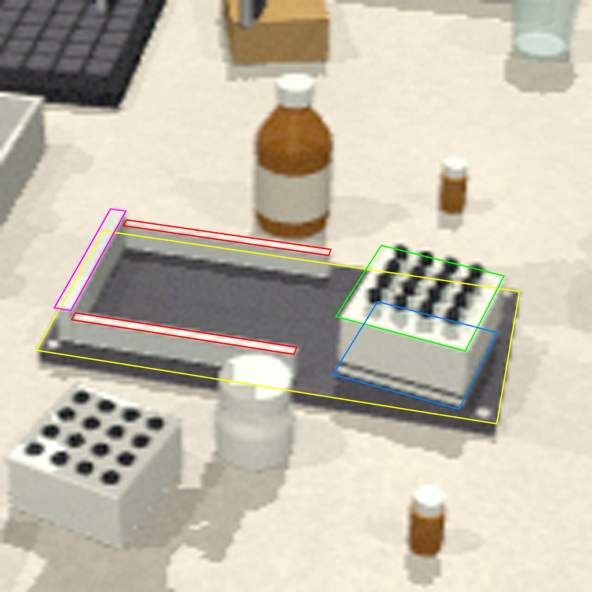

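```bash
cat >> h.py <<'E'
def rot(yaw_y):  # tool pointing down, tool y at lane angle yaw_y
    a=LANE[2]+yaw_y;y=np.array([np.cos(a),np.sin(a),0]);x=np.array([0,0,-1.])
    return Ro.from_matrix(np.c_[x,y,np.cross(x,y)]).as_rotvec()
def P(x,y,z): return l2w([[x,y]],z)[0]
def st():
    p=np.array(manip.get_position());print("t %.2f"%manip.get_time(),"lane",w2l(p).round(4),"z %.4f"%p[2],"F",np.round(manip.get_contact_force(),2),"w %.4f"%manip.get_width())
E
python3 - <<'E'
from h import *
o=rot(0);print(o)
manip.command_gripper(.055)
manip.move_to(P(-.1,.11,.18),o);st()
manip.servo_line(P(-.1,.11,.048),o,rate=.1);st()
import pickle
for n in("wrist","side"):
    c=grab(n);pickle.dump(c,open(n+"1.pkl","wb"))
    if n=="side":overlay(c,(-.0972,.0146,-.172),"pics/s1.png",(280,100,440,290),3.1)
    else:cv2.imwrite("pics/w1.png",c["im"])
E
```

```text
[ 1.22758761  1.19727525 -1.22758761]
t 1.53 lane [[-0.0982  0.1102]] z 0.1808 F [ 0.41 -0.46  0.4 ] w 0.0548
t 3.00 lane [[-0.0996  0.1101]] z 0.0485 F [ 0.32 -0.86  0.2 ] w 0.0551
```

View pics/s1.png

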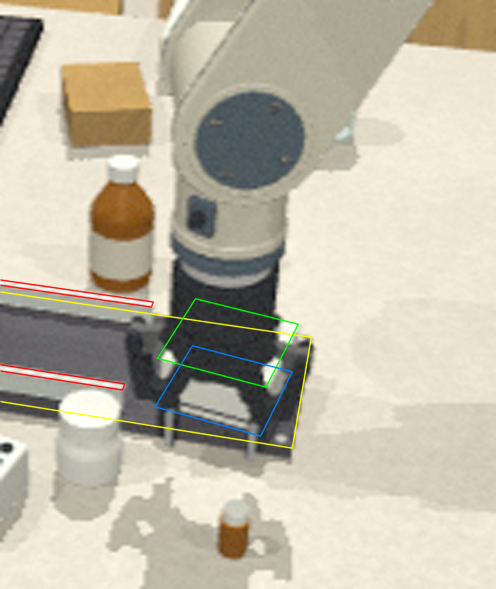

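View pics/w1.png

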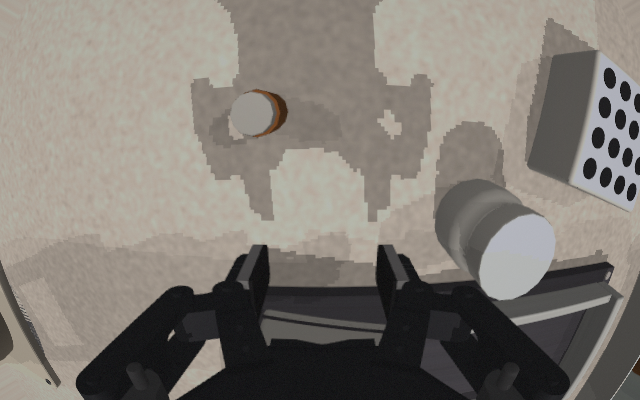

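```bash
python3 - <<'E'
from h import *
import pickle;c=pickle.load(open("side1.pkl","rb"))
cv2.imwrite("pics/s1z.png",cv2.resize(c["im"][190:260,310:390],None,fx=9,fy=8,interpolation=cv2.INTER_CUBIC))
for z in(.02,.025,.03,.035,.04):
    print(z,[proj(c,P(-.1+s*d,.11,z)).round(1).tolist() for s in(-1,1) for d in(.027,.042)])
E
```

```text
0.02 [[358.5, 248.7], [364.8, 249.8], [336.2, 245.1], [330.0, 244.1]]
0.025 [[358.6, 247.2], [364.9, 248.2], [336.2, 243.5], [330.1, 242.5]]
0.03 [[358.8, 245.6], [365.1, 246.6], [336.3, 242.0], [330.2, 241.0]]
0.035 [[359.0, 244.0], [365.3, 245.0], [336.4, 240.4], [330.2, 239.4]]
0.04 [[359.1, 242.4], [365.5, 243.4], [336.5, 238.8], [330.3, 237.8]]
```

View pics/s1z.png

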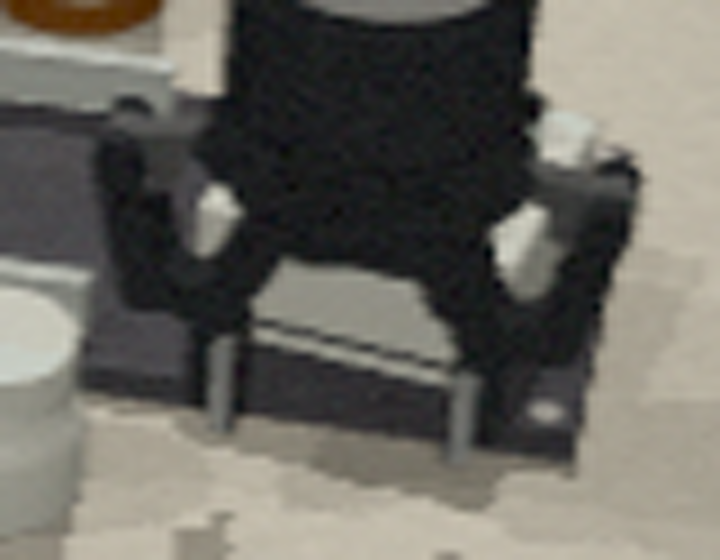

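```bash
python3 - <<'E'
from h import *
o=rot(0)
for y in(.082,.074,.066,.062):
    manip.servo_line(P(-.1,y,.046),o,rate=.04);st()
import pickle
c=grab("wrist");pickle.dump(c,open("w2.pkl","wb"));cv2.imwrite("pics/w2.png",c["im"])
c=grab("side");pickle.dump(c,open("s2.pkl","wb"));overlay(c,(-.0972,.006,0),"pics/s2.png",(280,130,440,290),3.7)
c=grab("scene");pickle.dump(c,open("c2.pkl","wb"));overlay(c,(-.0972,.006,0),"pics/c2.png",(260,130,400,260),4)
E
```

```text
t 3.95 lane [[-0.0999  0.082 ]] z 0.0460 F [-0.12  0.33 -0.25] w 0.0553
t 4.30 lane [[-0.1     0.0738]] z 0.0460 F [ 0.01 -1.    0.54] w 0.0550
t 4.65 lane [[-0.0999  0.0657]] z 0.0460 F [ 0.85 -0.52 -0.31] w 0.0549
t 4.90 lane [[-0.0999  0.0618]] z 0.0460 F [ 0.37  0.24 -0.76] w 0.0551
```

View pics/w2.png

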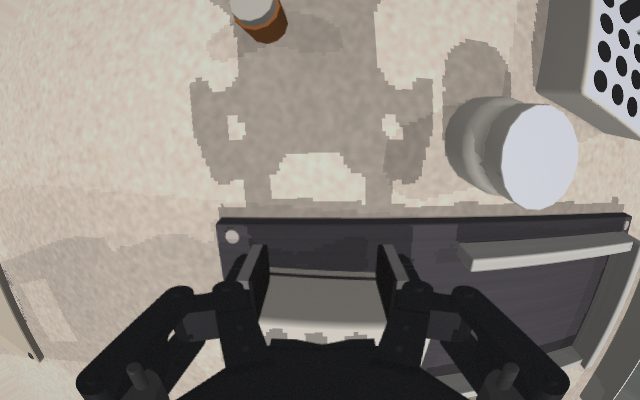

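View pics/c2.png

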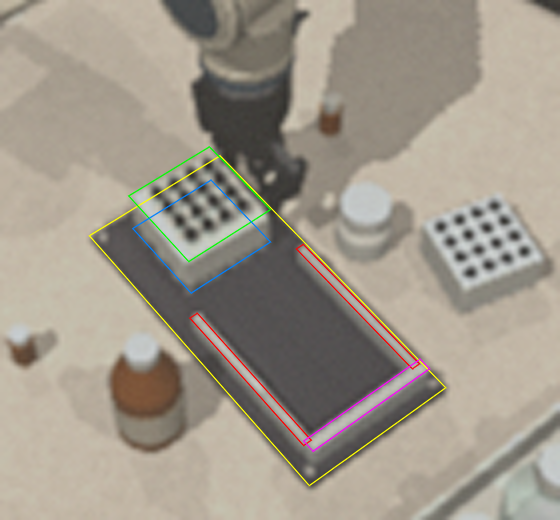

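View pics/s2.png

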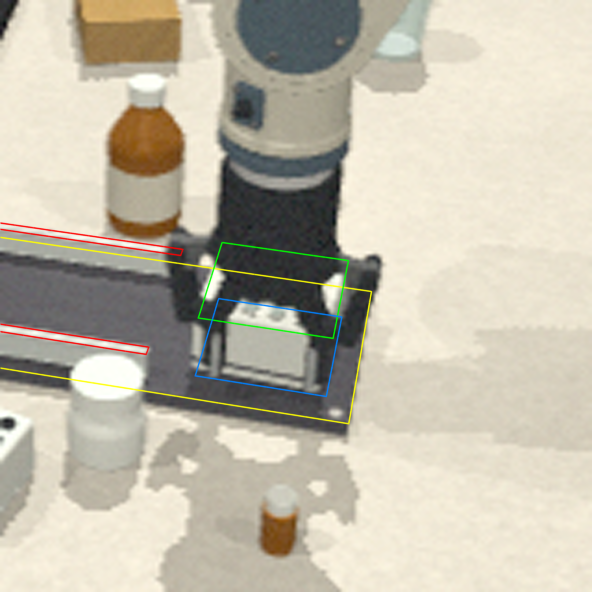

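```bash
python3 - <<'E'
from h import *
import pickle;c=pickle.load(open("w2.pkl","rb"))
cv2.imwrite("pics/w2z.png",cv2.resize(c["im"][200:360,200:460],None,fx=3,fy=3,interpolation=cv2.INTER_CUBIC))
c=pickle.load(open("c2.pkl","rb"))
cv2.imwrite("pics/c2z.png",cv2.resize(c["im"][155:215,280:340],None,fx=10,fy=10,interpolation=cv2.INTER_CUBIC))
E
```

```text
(no output)
```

View pics/w2z.png

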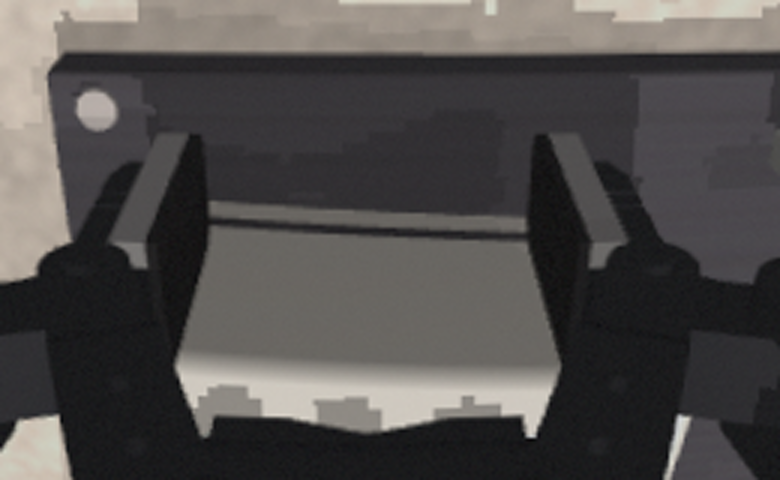

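View pics/c2z.png

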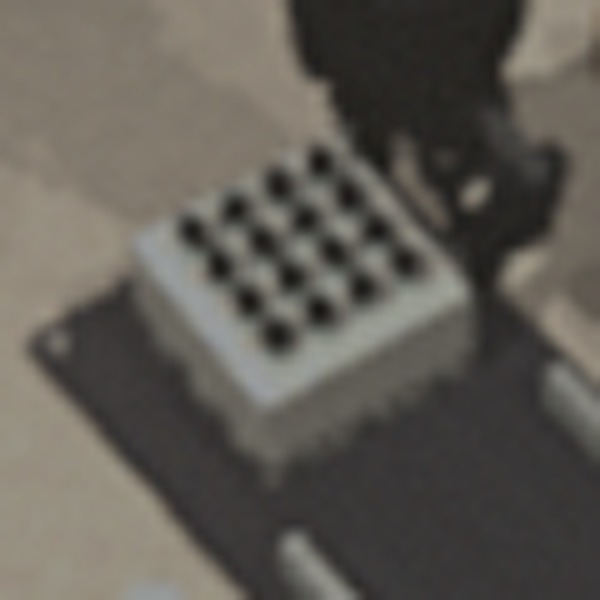

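```bash
python3 - <<'E'
from h import *
import pickle;c=pickle.load(open("w2.pkl","rb"))
def L(u,v,z):return w2l(unproj(c,(200+(u+.5)/3-.5,200+(v+.5)/3-.5),z))[0].round(4)
print(L(210,203,.012),L(527,220,.012)); print(L(180,362,.062),L(557,382,.062)); print("deck edge",L(70,73,.012),L(700,73,.012),L(97,110,.012))
E
```

```text
[-0.13   0.048] [-0.0684  0.0442]
[-0.1269  0.0492] [-0.0713  0.0452]
deck edge [-0.1551  0.0748] [-0.0369  0.0748] [-0.1505  0.0674]
```

```bash
python3 - <<'E'
from h import *
o=rot(0)
manip.servo_line(P(-.1,.0578,.046),o,rate=.02);st()
manip.servo_line(P(-.1,.095,.046),o,rate=.1)
manip.servo_line(P(-.1,.10,.18),o,rate=.2);st()
o=rot(np.pi/2)
print(manip.solve_ik(P(-.17,0,.2),o),manip.solve_ik(P(-.17,0,.046),o))
manip.move_to(P(-.175,0,.2),o);manip.hold(.2);st()
import pickle
c=grab("wrist");pickle.dump(c,open("w3.pkl","wb"));overlay(c,(-.0972,.0,-.02),"pics/w3.png",up=1.25)
E
```

```text
t 5.41 lane [[-0.1001  0.0577]] z 0.0460 F [-0.34  1.34  0.12] w 0.0551
t 6.75 lane [[-0.1006  0.0996]] z 0.1794 F [-0.25  0.69 -0.07] w 0.0551
[-1.94500058e-02  1.47133013e-01  2.18427802e+00 -4.44089210e-16
  8.10181621e-01 -1.56524633e+00] [-1.94500058e-02  5.08056167e-01  2.25652262e+00 -4.44089210e-16
  3.77013870e-01 -1.56524633e+00]
t 8.53 lane [[-1.749e-01  1.000e-04]] z 0.1999 F [-0.26 -0.38  1.22] w 0.0547
```

View pics/w3.png

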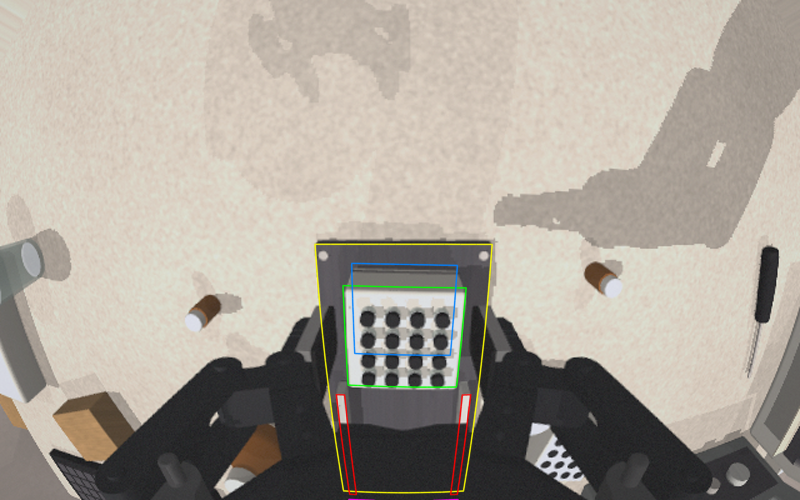

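```bash
python3 - <<'E'
from h import *
import pickle;c=pickle.load(open("w3.pkl","rb"))
overlay(c,(-.0972,.0,-.0),"pics/w3z.png",crop=(245,185,405,325),up=4.2)
E
```

```text
(no output)
```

View pics/w3z.png

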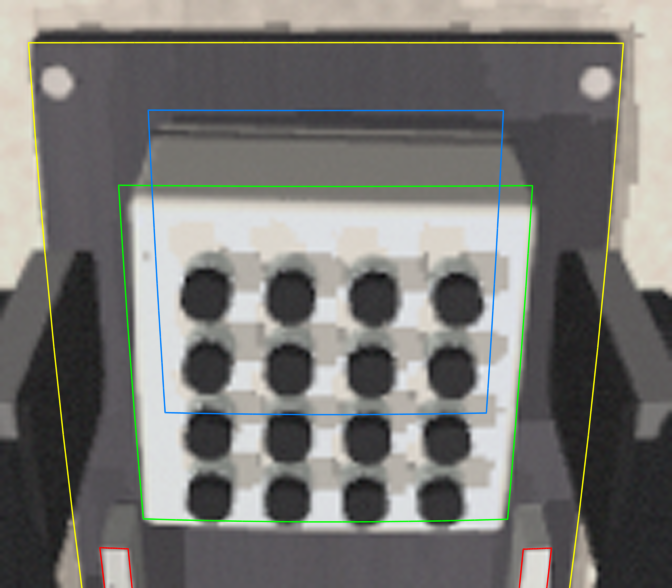

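```bash
cat >> h.py <<'E'
def LZ(c,u,v,z,crop,up): return w2l(unproj(c,(crop[0]+u/up-.5,crop[1]+v/up-.5),z))[0]
def car_from(A,B): # rear right A, rear left B (top corners)
    d=B-A;yaw=np.arctan2(-d[0],d[1]);m=(A+B)/2;return m+.045*np.array([np.cos(yaw),np.sin(yaw)]),yaw,np.hypot(*d)
E
python3 - <<'E'
from h import *
import pickle;c=pickle.load(open("w3.pkl","rb"))
L=lambda u,v,z:LZ(c,u,v,z,(245,185),4.2)
print("holes",L(57,83,.012),L(596,82,.012))
print("rails",L(115,549,.034),L(536,549,.034))
A,B,C,D=[L(*q,.062) for q in((132,200),(536,207),(145,525),(502,530))]
print(A,B,C,D,car_from(A,B),(A+B+C+D)/4)
E
```

```text
holes [-0.14924983 -0.06812538] [-0.14961862  0.06864712]
rails [-0.019581   -0.05860937] [-0.01972781  0.0587489 ]
[-0.13864108 -0.0421325 ] [-0.13700283  0.04617911] [-0.05011932 -0.04463286] [-0.04866824  0.04394671] (array([-0.0928297 ,  0.00118867]), np.float64(-0.018548564220275024), np.float64(0.08832680179859657)) [-0.09360787  0.00084012]
```

```bash
python3 - <<'E'
from h import *
import pickle
o=rot(np.pi/2)
manip.servo_line(P(-.175,0,.046),o,rate=.12);st()
manip.servo_line(P(-.157,0,.046),o,rate=.06);st()
manip.servo_line(P(-.13,0,.046),o,rate=.04);st()
c=grab("wrist");pickle.dump(c,open("w4.pkl","wb"));cv2.imwrite("pics/w4.png",c["im"])
manip.servo_line(P(-.09,0,.046),o,rate=.05);st()
c=grab("wrist");pickle.dump(c,open("w5.pkl","wb"));cv2.imwrite("pics/w5.png",c["im"])
c=grab("scene");overlay(c,(-.036,0,0),"pics/c5.png",(260,130,400,260),4)
E
```

```text
t 10.01 lane [[-0.1746  0.    ]] z 0.0464 F [0.37 0.58 0.08] w 0.0548
t 10.46 lane [[-0.1565 -0.    ]] z 0.0461 F [ 0.46 -0.39 -0.26] w 0.0550
t 11.28 lane [[-0.1294  0.    ]] z 0.0461 F [ 0.99 -0.35  0.88] w 0.0552
t 12.28 lane [[-0.0895 -0.    ]] z 0.0461 F [-0.63  0.54  0.1 ] w 0.0549
```

View pics/w5.png

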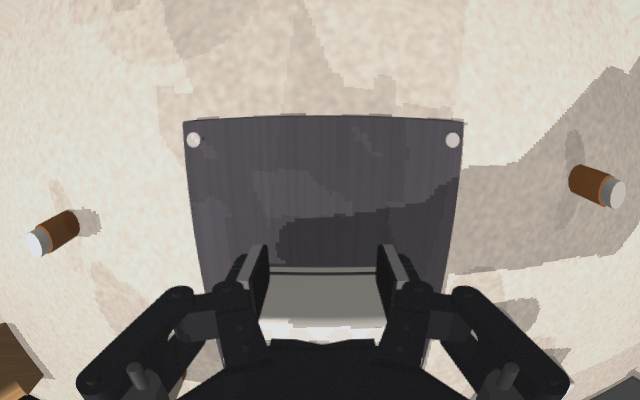

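View pics/c5.png

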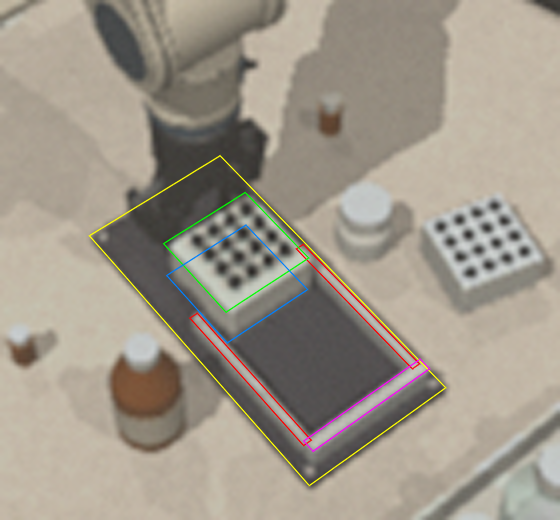

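```bash
python3 - <<'E'
from h import *
import pickle;c=pickle.load(open("w5.pkl","rb"))
cv2.imwrite("pics/w5z.png",cv2.resize(c["im"][240:350,180:460],None,fx=2.8,fy=2.8,interpolation=cv2.INTER_CUBIC))
o=rot(np.pi/2)
manip.servo_line(P(-.05,0,.046),o,rate=.05);st()
c=grab("scene");pickle.dump(c,open("c6.pkl","wb"));overlay(c,(.0075,0,0),"pics/c6.png",(260,130,400,260),5)
c=grab("side");pickle.dump(c,open("s6.pkl","wb"));overlay(c,(.0075,0,0),"pics/s6.png",(240,150,400,260),5)
E
```

```text
t 13.33 lane [[-0.0495  0.    ]] z 0.0462 F [-0.27  0.21 -0.28] w 0.0552
```

View pics/w5z.png

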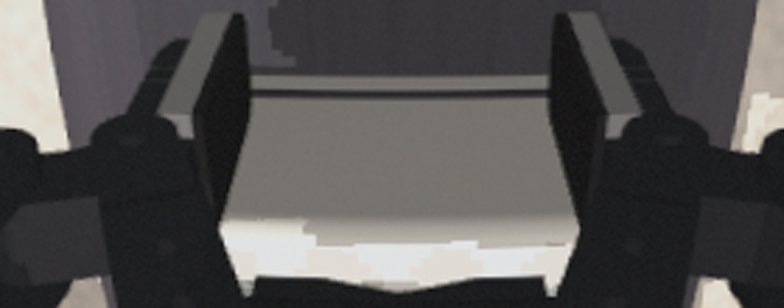

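View pics/c6.png

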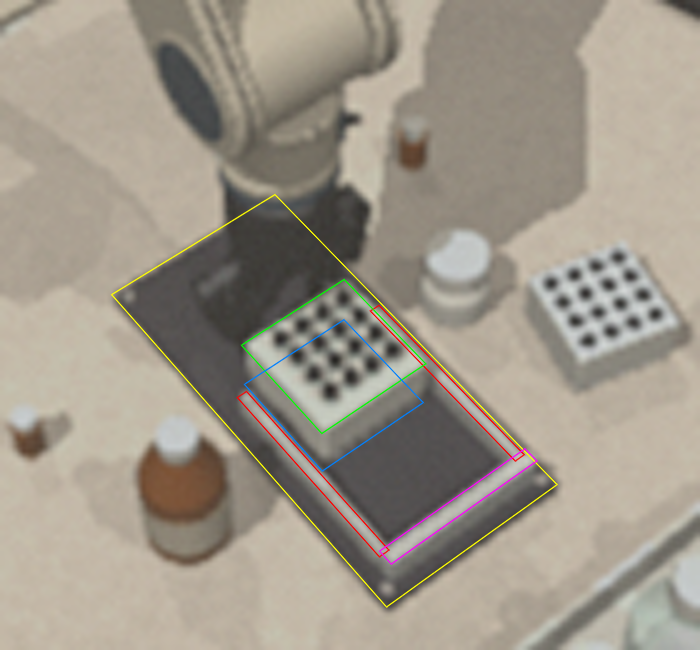

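View pics/s6.png

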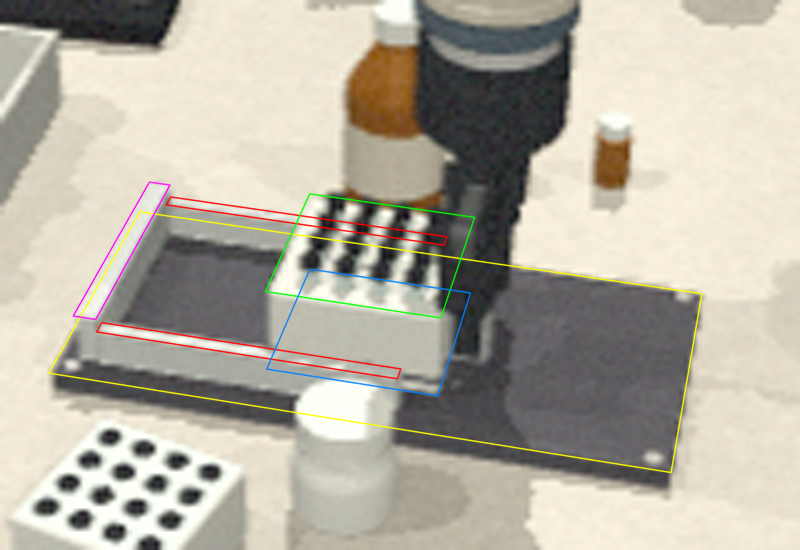

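```bash
python3 - <<'E'
from h import *
import pickle
o=rot(np.pi/2)
manip.servo_line(P(-.02,0,.046),o,rate=.05);st()
manip.servo_line(P(.022,0,.046),o,rate=.05);manip.hold(.2);st()
c=grab("scene");pickle.dump(c,open("c7.pkl","wb"));overlay(c,(.080,0,0),"pics/c7.png",(290,150,390,260),6)
E
```

```text
t 14.18 lane [[-0.0196 -0.    ]] z 0.0461 F [ 0.27  0.12 -0.5 ] w 0.0548
t 15.38 lane [[0.0222 0.    ]] z 0.0462 F [-1.02 -0.25  0.68] w 0.0549
```

View pics/c7.png

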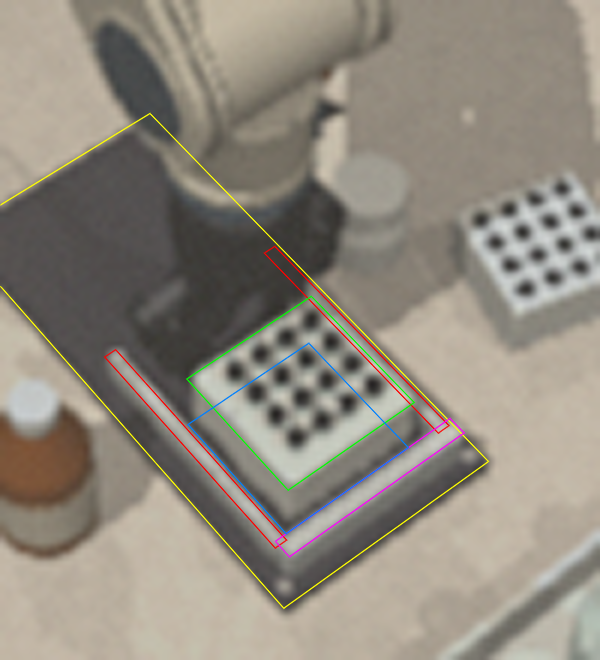

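Centred and square, about 10 mm short. I'll creep to the stop, watching the force.

```bash
python3 - <<'E'
from h import *
import pickle
o=rot(np.pi/2)
x=.022
lx=l2w([[1,0]])[0,:2]-l2w([[0,0]])[0,:2]
while x<.040:
    x+=.001
    manip.servo_line(P(x,0,.046),o,rate=.02)
    f=np.mean([np.array(manip.get_contact_force())[:2]@lx for _ in range(3)])
    print(round(x,4),w2l(manip.get_position())[0].round(4),round(f,2))
    if f<-4:break
st()
c=grab("scene");pickle.dump(c,open("c8.pkl","wb"));overlay(c,(.092,0,0),"pics/c8.png",(290,150,390,260),6)
c=grab("wrist");pickle.dump(c,open("w8.pkl","wb"));cv2.imwrite("pics/w8z.png",cv2.resize(c["im"][240:350,180:460],None,fx=2.8,fy=2.8,interpolation=cv2.INTER_CUBIC))
E
```

```text
0.023 [ 0.0227 -0.    ] -1.53
0.024 [ 0.0229 -0.    ] -5.02
t 15.93 lane [[ 0.0229 -0.    ]] z 0.0458 F [-5.02 -0.06  4.7 ] w 0.0548
```

View pics/c8.png

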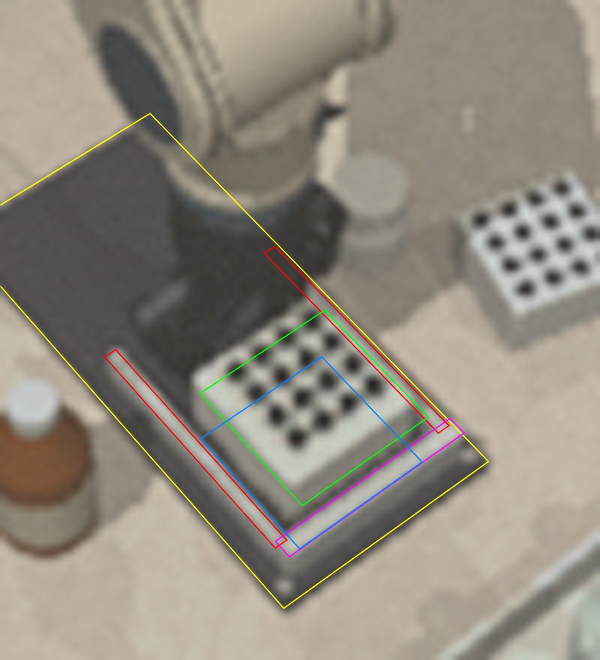

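View pics/w8z.png

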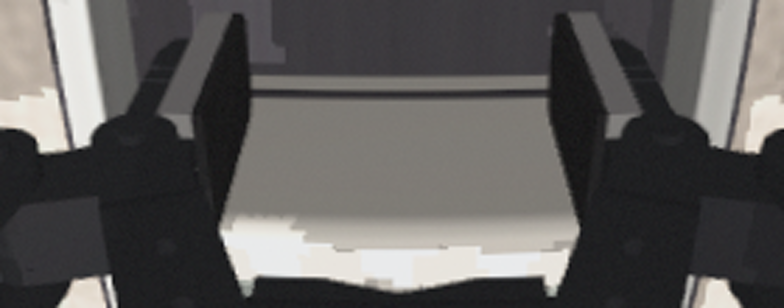

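```bash
python3 - <<'E'
from h import *
import pickle
for n in("w5","w8"):
    c=pickle.load(open(n+".pkl","rb"))
    L=lambda u,v,z:LZ(c,u,v,z,(180,240),2.8)
    print(n,w2l(c["T"][:3,3]),"bottom",L(260,77,.012),L(540,77,.012),"top",L(270,216,.062),L(530,216,.062))
st()
c=pickle.load(open("c8.pkl","rb"));cv2.imwrite("pics/c8z.png",cv2.resize(c["im"][190:250,310:375],None,fx=10,fy=10,interpolation=cv2.INTER_CUBIC))
c=grab("side");pickle.dump(c,open("s8.pkl","wb"));cv2.imwrite("pics/s8.png",cv2.resize(c["im"][130:270,240:400],None,fx=4.2,fy=4.2,interpolation=cv2.INTER_CUBIC))
st()
E
```

```text
w5 [[-0.16431952  0.00027087]] bottom [-0.07540568 -0.02866542] [-0.07545262  0.02925721] top [-0.07884139 -0.01972757] [-0.07887666  0.02033898]
w8 [[-0.05145214  0.00029181]] bottom [ 0.03674529 -0.0285744 ] [0.03669006 0.02922213] top [ 0.03340666 -0.01963661] [0.03336548 0.02030584]
t 16.02 lane [[0.0229 0.    ]] z 0.0459 F [-4.27  0.41  4.06] w 0.0554
t 16.07 lane [[ 0.0229 -0.    ]] z 0.0459 F [-5.54  0.52  4.37] w 0.0550
```

View pics/c8z.png

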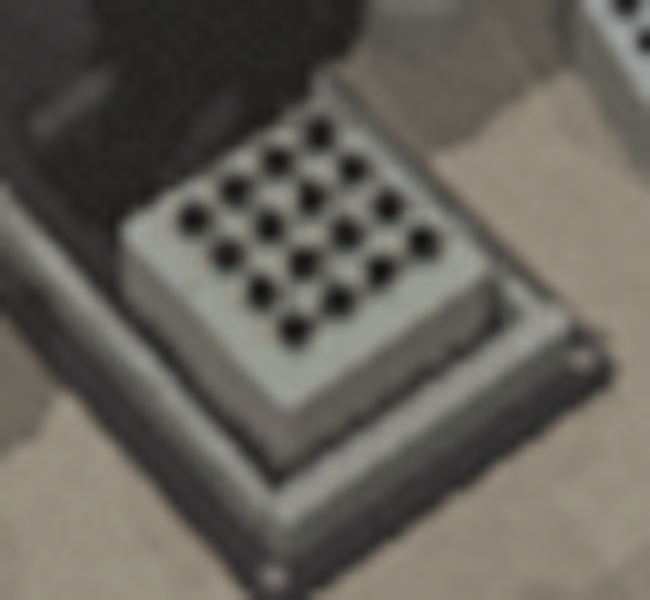

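View pics/s8.png

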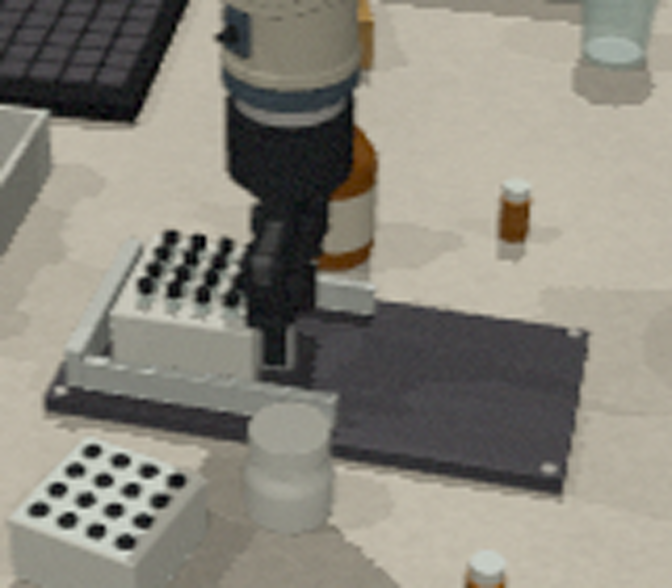

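```bash
python3 - <<'E'
from h import *
for _ in range(3): print(np.round(manip.get_contact_force(),2),np.round(manip.get_torque(),3));manip.hold(.05)
print(np.round(manip.get_tau(),2),np.round(manip.get_joint_positions(),3))
import pickle
c=pickle.load(open("s8.pkl","rb"));overlay(c,(.080,0,0),"pics/s8o.png",(240,170,340,250),8)
c=pickle.load(open("w8.pkl","rb"));cv2.imwrite("pics/w8.png",cv2.resize(c["im"],None,fx=1.25,fy=1.25,interpolation=cv2.INTER_CUBIC))
E
```

```text
[-5.54  0.52  4.37] [0.041 0.7   0.017]
[-4.97  0.45  3.25] [ 0.014  0.687 -0.019]
[-4.73  0.33  4.36] [-0.011  0.697  0.008]
[-7.000e-02 -5.645e+01 -1.916e+01  0.000e+00 -1.320e+00  1.000e-02] [-0.021  0.656  1.839 -0.     0.649 -1.567]
```

View pics/s8o.png

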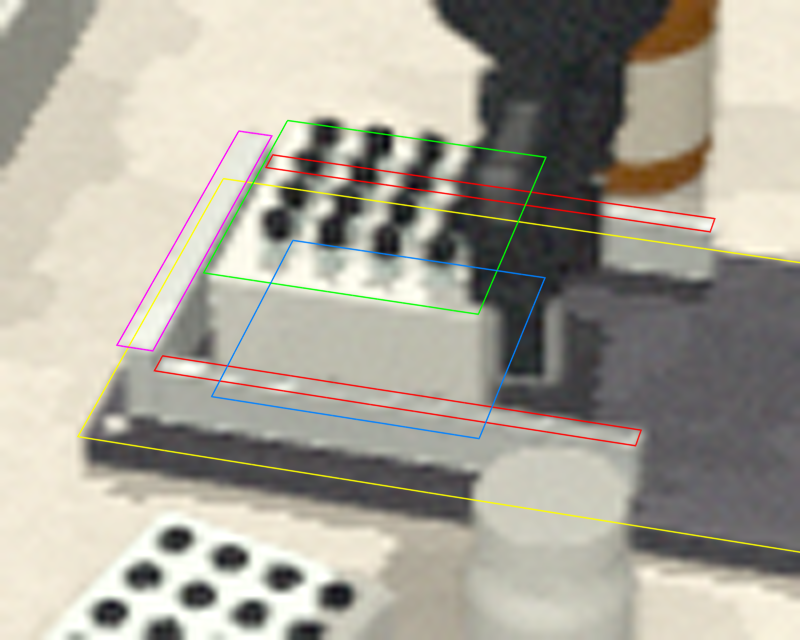

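View pics/w8.png

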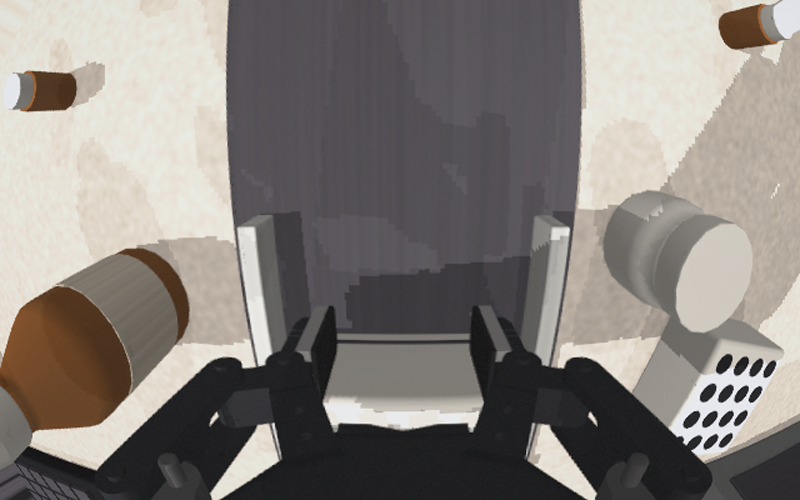

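```bash
python3 - <<'E'
from h import *
import pickle
c=pickle.load(open("c8.pkl","rb"))
L=lambda u,v,z:LZ(c,u,v,z,(310,190),10).round(4)
print("top corners FR,FL,RR,RL",L(285,408,.062),L(495,275,.062),L(122,235,.062),L(318,100,.062))
print("stop top inner",L(278,495,.042),L(540,312,.042))
s=pickle.load(open("s8.pkl","rb"))
L=lambda u,v,z:LZ(s,u,v,z,(240,170),8).round(4)
print("side FL top, RL top",L(208,275,.062),L(492,318,.062),"hole",L(115,424,.012),"rail end",L(642,432,.034))
cv2.imwrite("pics/s8z.png",cv2.resize(s["im"][180:235,248:308],None,fx=12,fy=10,interpolation=cv2.INTER_CUBIC))
w=pickle.load(open("w0.pkl","rb"));cv2.imwrite("pics/w0z.png",cv2.convertScaleAbs(cv2.resize(w["im"][105:235,320:400],None,fx=6,fy=4.4,interpolation=cv2.INTER_CUBIC),alpha=2))
E
```

```text
top corners FR,FL,RR,RL [ 0.1237 -0.0416] [0.1275 0.0452] [ 0.0386 -0.043 ] [0.0371 0.0431]
stop top inner [ 0.1391 -0.0565] [0.1396 0.0565]
side FL top, RL top [0.1231 0.0459] [0.0302 0.046 ] hole [0.1505 0.0662] rail end [-0.0207  0.056 ]
```

View pics/s8z.png

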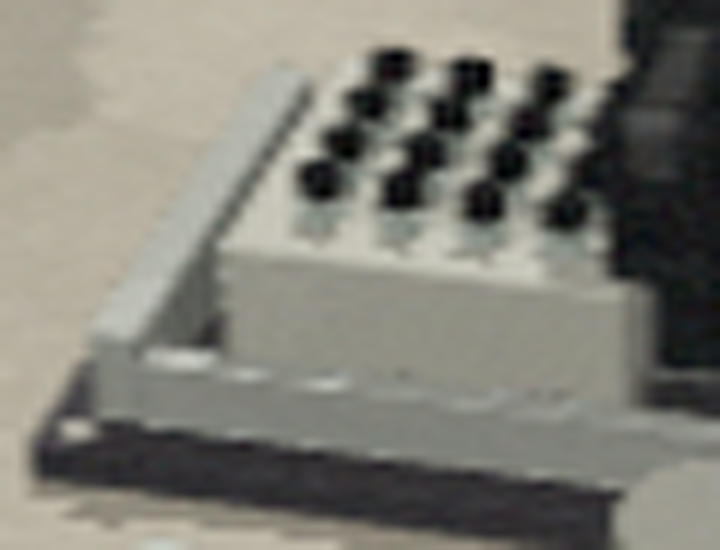

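View pics/w0z.png

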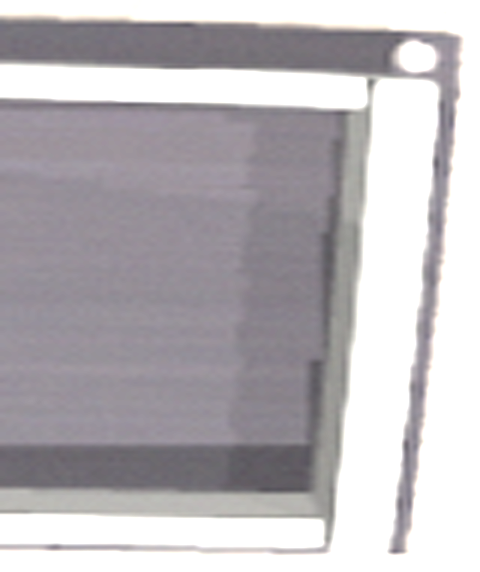

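```bash
python3 - <<'E'
from h import *
o=rot(np.pi/2)
manip.servo_line(P(.015,0,.046),o,rate=.04);manip.hold(.1);st();print(np.round(manip.get_torque(),3))
manip.servo_line(P(.015,0,.038),o,rate=.04);manip.hold(.1);st()
for x in(.018,.020,.021,.022,.023,.024):
    manip.servo_line(P(x,0,.038),o,rate=.03);manip.hold(.1);st()
print(np.round(manip.get_torque(),3))
E
```

```text
t 16.70 lane [[ 0.0154 -0.    ]] z 0.0461 F [-0.5  -0.39  0.02] w 0.0547
[-0.021 -0.034  0.054]
t 17.15 lane [[ 0.015 -0.   ]] z 0.0378 F [-0.58  0.18  0.5 ] w 0.0550
t 17.50 lane [[0.0181 0.    ]] z 0.0381 F [ 0.63 -0.   -0.95] w 0.0549
t 17.85 lane [[0.02 0.  ]] z 0.0380 F [-0.47 -0.12 -0.35] w 0.0550
t 18.20 lane [[0.0211 0.    ]] z 0.0380 F [ 0.56 -0.32  0.07] w 0.0549
t 18.55 lane [[ 0.0219 -0.0001]] z 0.0380 F [-0.58 -0.05  0.12] w 0.0549
t 18.90 lane [[ 0.022 -0.   ]] z 0.0379 F [-4.41 -0.38  4.41] w 0.0551
t 19.25 lane [[0.023 0.   ]] z 0.0378 F [-5.07  0.46  5.54] w 0.0551
[ 0.029  0.62  -0.004]
```

```bash
python3 - <<'E'
from h import *
o=rot(np.pi/2)
for x in(.026,.029):
    manip.servo_line(P(x,0,.038),o,rate=.04);st()
c=grab("scene");overlay(c,(.086,0,0),"pics/c9.png",(290,150,390,260),6)
c=grab("side");overlay(c,(.086,0,0),"pics/s9.png",(240,170,340,250),7)
E
```

```text
t 19.50 lane [[0.0253 0.    ]] z 0.0378 F [-5.54  0.05  2.69] w 0.0549
t 19.75 lane [[ 0.0291 -0.    ]] z 0.0379 F [-2.53 -0.21  1.21] w 0.0549
```

View pics/c9.png

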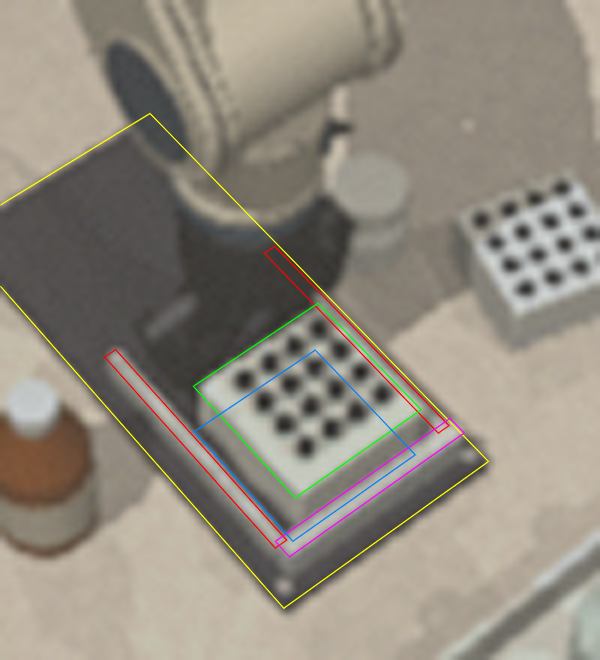

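View pics/s9.png

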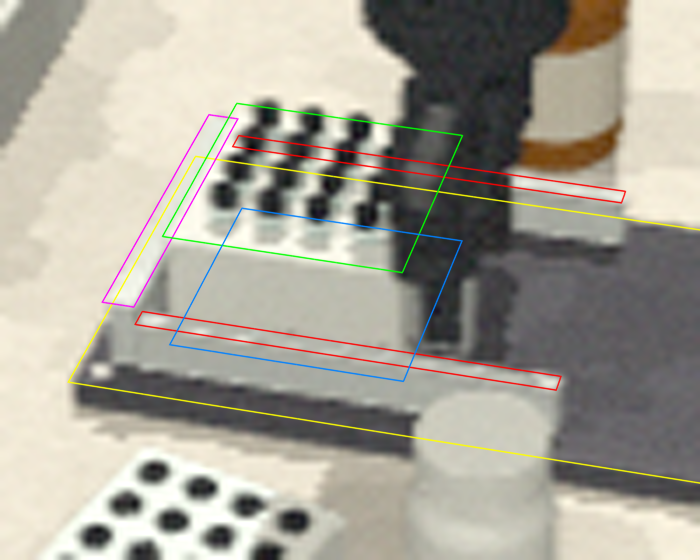

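```bash
python3 - <<'E'
from h import *
import pickle
o=rot(np.pi/2)
x=.029
while x<.0415:
    x+=.0015
    manip.servo_line(P(x,0,.038),o,rate=.03);st()
    if manip.get_contact_force()[0]<-11:break
c=grab("scene");pickle.dump(c,open("c10.pkl","wb"));overlay(c,(.092,0,0),"pics/c10.png",(290,150,390,260),6)
c=grab("side");pickle.dump(c,open("s10.pkl","wb"));overlay(c,(.092,0,0),"pics/s10.png",(240,170,340,250),7)
E
```

```text
t 20.10 lane [[0.0304 0.    ]] z 0.0379 F [-4.29 -0.55  0.97] w 0.0551
t 20.35 lane [[ 0.0321 -0.    ]] z 0.0380 F [-2.63 -0.07  0.61] w 0.0552
t 20.60 lane [[ 0.0337 -0.    ]] z 0.0380 F [-3.07  0.49 -0.34] w 0.0554
t 20.85 lane [[0.0345 0.    ]] z 0.0379 F [-5.21 -0.98  1.61] w 0.0549
t 21.10 lane [[0.0345 0.    ]] z 0.0378 F [-9.38 -0.23  5.68] w 0.0550
t 21.35 lane [[0.0344 0.    ]] z 0.0377 F [-14.74   0.37  10.04] w 0.0552
```

View pics/c10.png

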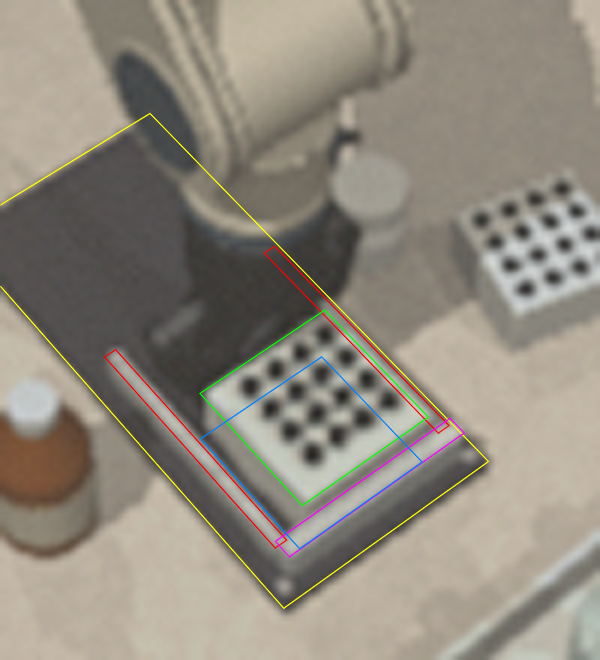

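View pics/s10.png

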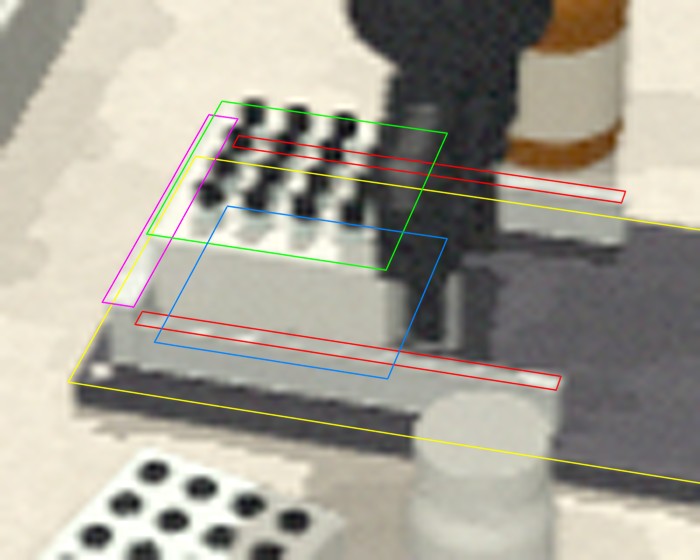

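```bash
python3 - <<'E'
from h import *
import pickle
o=rot(np.pi/2)
manip.servo_line(P(.030,0,.038),o,rate=.02);st()
manip.servo_line(P(-.03,0,.042),o,rate=.1)
manip.servo_line(P(-.03,0,.2),o,rate=.15);manip.hold(.3);st()
c=grab("wrist");pickle.dump(c,open("w11.pkl","wb"));overlay(c,(.092,0,0),"pics/w11.png",crop=(230,170,420,330),up=4)
c=grab("scene");overlay(c,(.092,0,0),"pics/c11.png",(260,130,400,260),5)
E
```

```text
t 22.00 lane [[0.0306 0.    ]] z 0.0382 F [ 0.25 -0.48 -0.25] w 0.0549
t 24.25 lane [[-0.0303  0.    ]] z 0.1994 F [0.88 1.47 0.27] w 0.0550
```

View pics/w11.png

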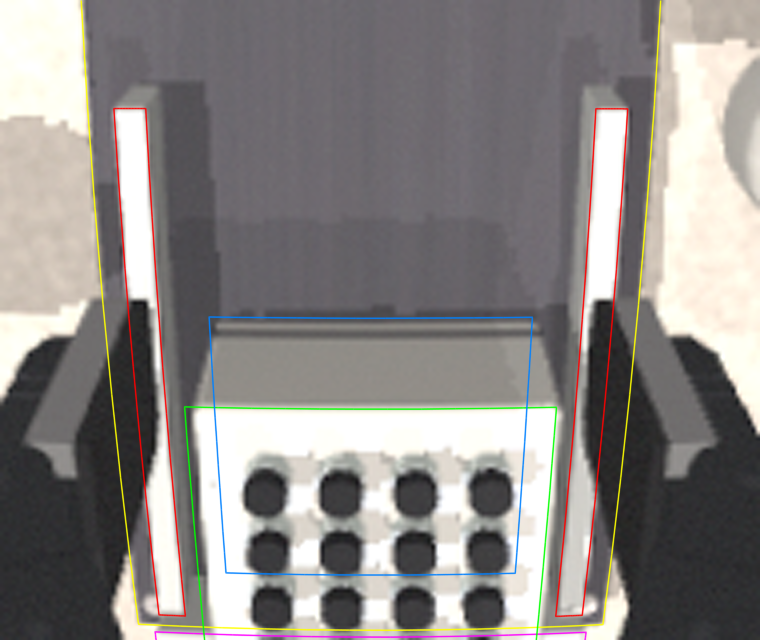

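View pics/c11.png

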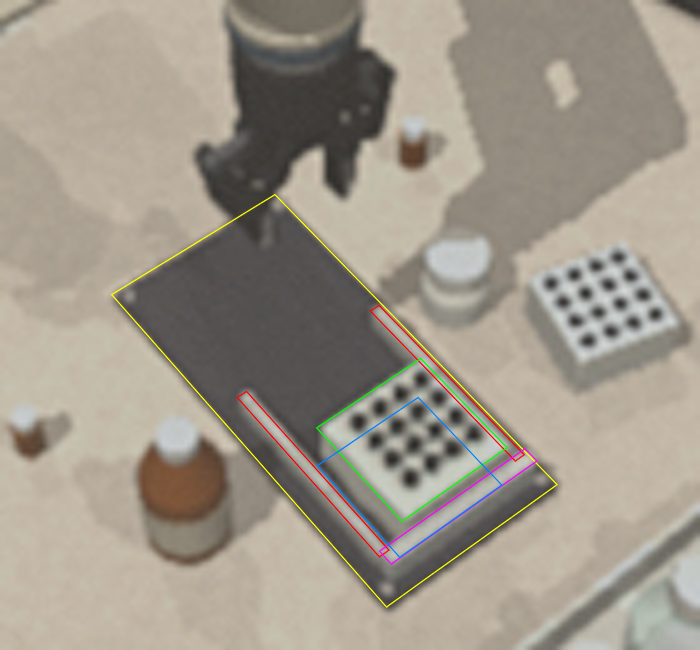

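```bash
python3 - <<'E'
from h import *
import pickle
c=pickle.load(open("w11.pkl","rb"))
A,B=[LZ(c,u,v,.062,(230,170),4) for u,v in((193,410),(560,406))];print(car_from(A,B))
manip.sign_off();print(manip.get_time())
E
```

```text
(array([0.09237748, 0.00211358]), np.float64(0.012847174712776977), np.float64(0.0888662638184661))
the job is handed in; nothing more can be done
the job is handed in; nothing more can be done
```

The carrier is home against the end stop, and I handed the job in at about 24 s; no verdict is reported.

**What I did:** I pushed the carrier sideways on its left face with both fingers. That brought its yaw from about -0.17 rad to -0.02 rad and its offset from 15 mm to about 1 mm. I then pushed its rear face straight down the lane until it stalled on the end stop, and drew the arm back.

**Last checks:**
- **Position:** the final wrist image puts the carrier 0.4 mm from nominal home, about 2 mm left of the centre line, with 0.01 rad of yaw. The 0.4 mm is within the roughly 2 mm calibration error.
- **End stop:** the push force rose to about 15 N with no further travel, at the tool position I had predicted for contact.
- **Rails and bystanders:** the images showed clearance to both rails all the way. The bystanders in the last view, next to the deck, stood where they were; the far ones (beaker, box, screwdriver) were not in it, and I did not measure any of them.

**Disagreements:**
- About 12 mm short of home, a creeping push read 5 N back and 5 N up, which looked like a block. I backed off, lowered the fingertips 8 mm and pushed again, and the carrier slid on, so I took it for friction.
- The side camera's view of the deck was about 2 mm off from the wrist camera's.

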